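# Lock the card-terminal stand on its counter rail

### The arm

A 6-joint arm with a two-finger parallel gripper is mounted at the origin on the work surface. World frame = base frame: x ahead of the robot, y to its left, z up, the work surface at z = 0. Lengths are in m, angles in degrees, forces in N, time in s.
With the tool pointing down it reaches from about 0.35 to 0.875 m from the base axis. Payload 4.2 kg.
Tool frame: the origin (TCP) lies between the finger pads; the fingertips stand 11 mm ahead of it and the grasp point (between the pads) lies 8 mm behind it; z points along the fingers, y is the direction in which the jaws open and shut (so a half turn about z gives the same grasp; the last joint's range is limited). The gripper opens to 87 mm and grips with 3 to 60 N. Pads are 19 mm wide; open, the fingers measure 117 mm over their backs; the gripper's body (75 mm by 190 mm) begins 51 mm behind the grasp point.
Start: joints at [83.572, 22.042, 0.453, 0, -68.411, -14.817], TCP at [0.226, 0.583, 0.234] pointing down, gripper open.
Joint ranges: [-179.83, 179.83], [-69.29, 118.12], [-61.27, 80.66], [-181.25, 117.63], [-171.15, -9.14], [-177.46, 177.46]. Speed limits (degrees/s): [159.86, 159.86, 180, 180, 180, 180].

### API

Orientations are given as a 3x3 rotation matrix whose columns are the frame's x, y, z axes.
In Python, from station import sense, capture, get_calibration, finish_job, search_frame, cut_out gives the robot as it stands.
- The arm moves only by the tool arm_command, never from a script. Its argument "rows" is a list of rows, each an object with "fingers": the opening in per cent of the stroke, from 0 (shut) to 100 (fully open); "travel": the shift along the tool's x, y, z in cm, a list of three; "roll": the turn about the tool's z in degrees. A call has 1 to 10 rows; each row is the pose to reach, as a shift and turn from the pose commanded when the call began, along the tool's axes at that moment; what a row does not reach only later rows make up. A row lasts 1/10 s, in which the tool goes at most 50 mm and 8.59 degrees, less where a joint would pass 70% of its speed; a pose out of reach is approached as far as the arm can. A call with a gripper value outside its range is refused whole. The fingers move at their own pace and stop on an object; the grip force is fixed at half the most. Time passes only in rows, so rows that repeat a pose let the fingers close. It gives the time, the measured TCP pose, the force and the opening at its end, in the units of the state.
- sense(): the state, without advancing time (a new reading comes with each control period).
- capture(name): name is "scene" or "top" or "wrist"; returns (picture, depth): 480x640x3 uint8, red, green, blue; 480x640 float32, m along the optical axis (not along the pixel's ray), 0 where there is no reading.
- get_calibration(name): a dict with "fov_y" (degrees; the focal length in pixels is half the picture's height over the tangent of half this angle, whatever the lens; pixels are square), "cx", "cy" (the principal point, pixels), "origin" and "attitude" of the camera in the world; the wrist camera has in their place "mount" (4x4, takes a point from camera to tool coordinates, whose origin is the TCP and whose axes are the flange's). Camera axes: x right, y down, z forward; pixel columns grow to the right and rows downward; lengths in m; the calibration is good to about 2 mm. A picture is of the moment at which its call begins: read the wrist's pose just before it. get_calibration takes no time and is no camera call.
- finish_job(): hands the job in, once; it reports no verdict.
Trained networks look in the newest picture that a camera, given by its name, has taken for a name from the list of things; names that differ only in an ending like _2 or _b are one class to them, and where a whole thing is asked for, a point or a joint stands for the part that bears it (a point fixed in the world has none). Each returns a list of dicts, best first, with "p" (0 to 1); they miss things now and then, are a little off and sometimes report something else, mostly with a low value. They report only what shows in the picture. A call takes as long as a camera call.
- search_frame(camera, label): "position" ([x, y, z] in m, in world coordinates, good to about 4 mm: the middle of the surface that is visible of it).
- cut_out(camera, label): "mask" (480x640 bool, what is visible of it).
The state is a dict: "time_s": time; "joints": joint angles; "joint_velocities": joint speeds; "effort": joint torques, N m; "tcp_pos": TCP position; "ee_rot": TCP orientation; "wrist_force": force on the tool from outside, world axes, zero at the start; "moment": the same for the moment, N m; "gripper_width": opening from 0.0 (shut) to 1.0 (fully open).
Only numpy, scipy, OpenCV 4.12 (cv2) and the standard library are available. Lean on these libraries where they do the work, as an engineer would, in place of code of your own. Each camera call takes 0.05 s, during which the arm holds its last target. There are 200 camera calls.

### The job

The card-terminal stand on the counter rail is loose. Screw its cam-lever bolt in, clockwise by the upright lever, until it is snug but not forced, then fold the lever down flat so that the stand is clamped. Let go of it, and leave the other things on the counter where they are.

Things in the scene. Friction and masses are not known exactly. Their poses are not given: they have to be found in the camera images.
- lever_mid (a point): Middle of the bolt's dark steel lever, a flat paddle 22 mm wide (own y, along the pivot pin) and 9 mm thick (own x), 50 mm from the pin; own z runs along the lever to its tip (up when open, in line with the bolt). Grip it firmly across the flat faces (x) to turn the bolt. It folds towards its own +x: push on the -x face.
- lever_tip (a point): Centre of the lever's rolled tip (13 mm thick), 78 mm from the pin; the lever ends 6.5 mm further out; axes as lever_mid. The bolt's thread turns at 0.2 N m (nylon insert) for 1.3 to 3.7 rad, different every time and not visible; then it tightens, by 1.2 N m per rad of further turn (this twist springs back when let go). Snug is 0.4 to 0.8 N m; over 0.95 N m is forced.
- pivot (a point): Middle of the lever's pivot pin, on the bolt's upright axis, about 15 mm above the foot plate and 45 mm above the counter; folding the lever draws it 2 to 3 mm up. Own z is up; own x is the level direction to which the lever folds; it turns with the bolt. Right-hand thread: clockwise from above screws in, 0.2 mm per rad.
- lever (a joint): Fold angle of the lever, rad. 0 = open, upright (stop; starts at 0 to 0.12). 1.6 = closed, flat (stop). It takes 0.1 N m at first and 0.2 to 0.6 N m as the cam bites (4 to 12 N pushed square on the lever 50 mm from the pin); the cam passes its centre at 1.5 and the lever then stays down by itself.
- stand: Card-terminal stand, fixed: grey foot plate 70 x 260 x 10 mm, long along its own y, on the rail; origin under the plate's centre, 20 mm above the counter. The bolt, in a 32 mm steel washer, is at y -95 mm. At y +95 mm a 32 mm post carries a black card terminal, 82 mm wide in y, top 0.24 m above the counter.
- rail: Aluminium T-slot rail fixed to the counter, 60 x 490 x 20 mm, long along its own y; origin under its centre.
- calculator: Black desk calculator lying on the counter, 150 x 105 x 25 mm, origin under its centre. Bystander.
- pen_cup: Dark round pen cup with pens, 72 mm diameter, 150 mm tall with the pens, origin under its centre. Bystander.
- paper_roll: Roll of white till paper standing on end, 58 mm diameter, 57 mm tall, origin under its centre. Bystander.
- notebook: Dark blue notebook lying flat, 150 x 205 x 14 mm, origin under its centre. Bystander.

How it is judged:
By the outcome, as a careful person would: the job done as asked, in the order asked, and still so for the second after the job is handed in, with the robot touching nothing.
It also fails if it takes over 72 s, if anything falls off the work surface, if the arm or the gripper's body presses on something with over 40 N, if the wrist force passes 120 N, or if a joint passes its speed limit or range.

## Working session

There is one attempt and no reset: what is moved stays moved. The work goes in short steps, Python scripts to look and compute and a tool call to move; the robot and the scene stay as the last step left them, time stands still between calls to the robot, and variables do not carry over. Pictures are saved under pics/ and viewed, about 8 in all and at most 12, crops included, and the job is handed in when it is done.

Besides the shell and the picture viewer there is one more tool, called after "Request:" in YAML: its name, and indented under it one key for each argument. arm_command: Moves the arm, as the interface text tells. Its arguments: {"type":"object","properties":{"rows":{"type":"array","items":{"type":"object","properties":{"fingers":{"type":"number"},"travel":{"type":"array","items":{"type":"number"}},"roll":{"type":"number"}}}}},"required":["rows"]}

```bash
mkdir -p pics; cat > h.py <<'E'
import numpy as np, cv2
from station import *
def K(n):
    c=get_calibration(n); return c,240/np.tan(np.radians(c["fov_y"])/2)
def pose(n,s=None):
    c,f=K(n)
    if "mount" in c:
        s=s or sense(); T=np.eye(4); T[:3,:3]=np.array(s["ee_rot"]); T[:3,3]=s["tcp_pos"]; return T@np.array(c["mount"])
    T=np.eye(4); T[:3,:3]=np.array(c["attitude"]); T[:3,3]=c["origin"]; return T
def cloud(n,d,T):
    c,f=K(n); v,u=np.mgrid[:480,:640]
    P=np.stack([(u-c["cx"])/f*d,(v-c["cy"])/f*d,d],-1)
    return P@T[:3,:3].T+T[:3,3]
def save(p,n): cv2.imwrite("pics/"+n,cv2.cvtColor(p,cv2.COLOR_RGB2BGR))
E
python3 - <<'E'
from h import *
s=sense(); print({k:np.round(v,3).tolist() for k,v in s.items()})
for n in("scene","top","wrist"):
    print(n,{k:np.round(v,3).tolist() for k,v in get_calibration(n).items()})
    T=pose(n); p,d=capture(n); save(p,n+"1.png"); np.savez("/tmp/"+n,p=p,d=d,T=T)
    for l in("lever_mid","lever_tip","pivot","stand","rail","pen_cup","calculator","notebook","paper_roll"):
        print(l,[(np.round(r["position"],3).tolist(),round(r["p"],2)) for r in search_frame(n,l)[:2]])
a=[cv2.imread(f"pics/{n}1.png") for n in("scene","top")]
E
```

```text
{'time_s': 0.0, 'joints': [83.573, 22.091, 0.379, -0.028, -68.412, -14.815], 'joint_velocities': [0.06, -0.012, -0.026, 0.01, 0.048, 0.027], 'effort': [-0.001, -39.066, 18.74, 4.22, 0.011, -0.0], 'tcp_pos': [0.226, 0.582, 0.232], 'ee_rot': [[0.932, -0.362, -0.001], [-0.362, -0.932, -0.002], [0.0, 0.002, -1.0]], 'wrist_force': [0.253, -0.179, -0.38], 'moment': [0.044, 0.032, -0.012], 'gripper_width': 1.0}
scene {'fov_y': 49.08, 'cx': 327.434, 'cy': 236.725, 'origin': [1.224, -0.287, 0.767], 'attitude': [[0.432, 0.611, -0.663], [0.902, -0.297, 0.314], [-0.005, -0.734, -0.68]]}
lever_mid [([0.547, -0.061, 0.079], 0.62)]
lever_tip [([0.546, -0.065, 0.08], 0.78)]
pivot [([0.546, -0.066, 0.082], 0.6)]
stand [([0.58, 0.089, 0.145], 0.94), ([0.548, -0.065, 0.081], 0.36)]
rail [([0.544, -0.154, 0.021], 0.9)]
pen_cup [([0.689, 0.2, 0.067], 0.67)]
calculator [([0.704, -0.026, 0.016], 0.67)]
notebook [([0.645, -0.298, 0.016], 0.84), ([0.548, -0.065, 0.083], 0.68)]
paper_roll [([0.472, 0.112, 0.026], 0.92)]
top {'fov_y': 55.65, 'cx': 323.628, 'cy': 243.198, 'origin': [0.503, 0.042, 1.024], 'attitude': [[0.012, -0.997, 0.076], [-1.0, -0.014, -0.025], [0.026, -0.076, -0.997]]}
lever_mid [([0.628, -0.288, 0.012], 0.56), ([0.54, -0.061, 0.125], 0.45)]
lever_tip []
pivot [([0.678, 0.21, 0.052], 0.37)]
stand [([0.559, 0.089, 0.155], 0.79), ([0.542, -0.063, 0.124], 0.29)]
rail [([0.536, -0.147, 0.022], 0.74)]
pen_cup [([0.679, 0.206, 0.053], 0.93)]
calculator [([0.454, 0.123, 0.052], 0.27), ([0.558, 0.086, 0.154], 0.2)]
notebook [([0.627, -0.289, 0.013], 0.84)]
paper_roll [([0.454, 0.124, 0.054], 0.5)]
wrist {'fov_y': 63.522, 'cx': 318.024, 'cy': 231.811, 'mount': [[0.0, -0.963, -0.269, 0.074], [1.0, 0.0, 0.0, -0.001], [-0.0, -0.269, 0.963, -0.151], [0.0, 0.0, 0.0, 1.0]]}
lever_mid []
lever_tip []
pivot []
stand []
rail []
pen_cup []
calculator []
notebook []
paper_roll []
```

View pics/scene1.png

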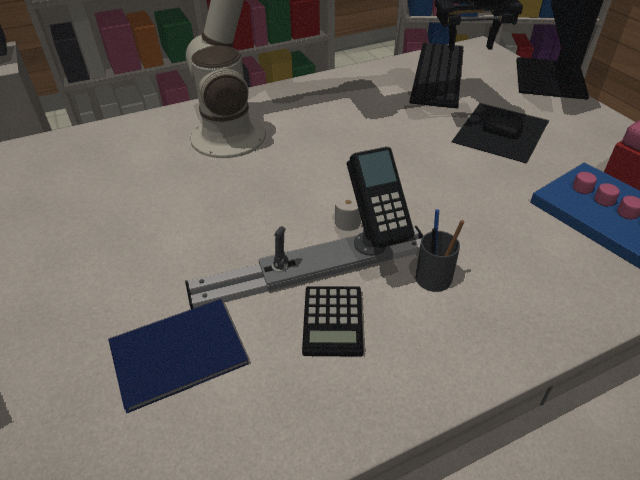

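View pics/top1.png

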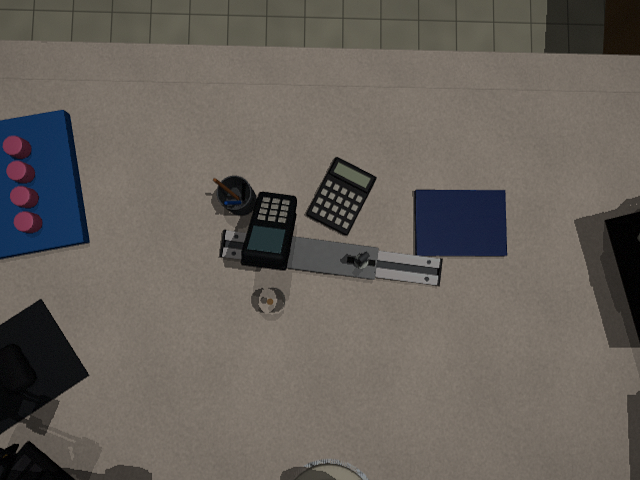

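```bash
python3 - <<'E'
from h import *
for n in("scene","top"):
    z=np.load(f"/tmp/{n}.npz"); C=cloud(n,z["d"],z["T"]); z0=z["d"]>0
    m=z0&(abs(C[...,0]-.545)<.06)&(abs(C[...,1]+.063)<.06)
    for lo,hi in((.015,.025),(.026,.036),(.045,.07),(.07,.09),(.09,.11),(.11,.122),(.122,.14)):
        k=m&(C[...,2]>lo)&(C[...,2]<hi); P=C[k]
        if len(P)<5: continue
        r=cv2.minAreaRect(P[:,:2].astype(np.float32)*1000)
        print(n,lo,len(P),P.mean(0).round(4),np.round(r[0],1),np.round(r[1],1),round(r[2],1))
    # rail direction
    k=z0&(abs(C[...,2]-.02)<.006)&(abs(C[...,0]-.54)<.09); print("rail",cv2.minAreaRect(C[k][:,:2].astype(np.float32)*1000))
E
```

```text
scene 0.015 446 [ 0.5558 -0.0841  0.0202] [563.2 -76.7] [141.3  59.6] 51.4
scene 0.026 1184 [ 0.5483 -0.0518  0.0306] [542.6 -50.4] [101.8  75.8] 83.8
scene 0.045 136 [ 0.5475 -0.0659  0.0557] [548.2 -64.2] [18.1 28.9] 7.0
scene 0.07 65 [ 0.5477 -0.0665  0.0801] [547. -64.] [10.2 21.8] 17.2
scene 0.09 63 [ 0.5492 -0.0655  0.0997] [546.2 -64.7] [10.8 19.3] 42.6
scene 0.11 39 [ 0.5507 -0.0654  0.1155] [546.3 -61.3] [ 9.9 23.9] 38.7
scene 0.122 73 [ 0.5487 -0.062   0.1272] [548. -62.] [11.5 23.3] 34.6
rail ((540.3889770507812, 194.0540771484375), (179.02764892578125, 1180.5609130859375), 0.013852080330252647)
top 0.015 251 [ 0.5353 -0.101   0.0202] [551.6 -68.6] [119.1  96.4] 82.5
top 0.026 1244 [ 0.5417 -0.0497  0.0305] [541.6 -50.1] [100.4  70.3] 83.2
top 0.045 43 [ 0.5381 -0.0615  0.0547] [541.4 -62.2] [21.  23.4] 40.3
top 0.07 7 [ 0.5368 -0.061   0.0778] [537.3 -63.8] [ 5.4 18.7] 21.1
top 0.122 72 [ 0.5451 -0.0601  0.1275] [545.4 -60.6] [12.6 21.8] 39.3
rail ((544.6280517578125, 17.52313232421875), (1400.8616943359375, 178.59033203125), 89.61019134521484)
```

The scene view shows the upright lever at about (280,250) and the terminal beside it. In the top view the lever tip is at (358,258), with its thin axis about 37° from world x. Next I go above it for a close look.

Request:
arm_command:
  rows:
    - {"fingers": 100,"travel": [0,0,-5],"roll": 0}
    - {"fingers": 100,"travel": [4,3,-7],"roll": 4}
    - {"fingers": 100,"travel": [8,7,-7],"roll": 8}
    - {"fingers": 100,"travel": [12,10.5,-7],"roll": 12}
    - {"fingers": 100,"travel": [16,14,-7],"roll": 16}
    - {"fingers": 100,"travel": [20,17.5,-7],"roll": 20}
    - {"fingers": 100,"travel": [24,21,-7],"roll": 24}
    - {"fingers": 100,"travel": [28,24.5,-7],"roll": 28}
    - {"fingers": 100,"travel": [32,28,-7],"roll": 31}
    - {"fingers": 100,"travel": [36,31.5,-7],"roll": 31}

```text
time_s: 2.5
tcp_pos: [0.4334, 0.1851, 0.3041]
ee_rot: [[0.612, -0.791, 0.001], [-0.791, -0.612, 0.001], [-0.0, -0.001, -1.0]]
wrist_force: [1.5, 1.1, -0.5]
gripper_width: 1.0
```

```bash
python3 - <<'E'
from h import *
s=sense(); print({k:np.round(s[k],3).tolist() for k in("tcp_pos","ee_rot","joints")})
d=np.array([.545,-.063,.25])-s["tcp_pos"]; print(np.array(s["ee_rot"]).T@d*100)
E
```

```text
{'tcp_pos': [0.433, 0.185, 0.304], 'ee_rot': [[0.612, -0.791, 0.001], [-0.791, -0.612, 0.001], [-0.0, -0.001, -1.0]], 'joints': [42.95, 4.057, -13.121, 0.006, -72.748, -5.214]}
[26.44963677  6.36633923  5.39754568]
```

Request:
arm_command:
  rows:
    - {"fingers": 100,"travel": [4,1,0],"roll": 0}
    - {"fingers": 100,"travel": [8,2,0],"roll": 0}
    - {"fingers": 100,"travel": [12,3,0],"roll": 0}
    - {"fingers": 100,"travel": [16,4,0],"roll": 0}
    - {"fingers": 100,"travel": [20,5,0],"roll": 0}
    - {"fingers": 100,"travel": [24,6,2],"roll": 0}
    - {"fingers": 100,"travel": [26.4,6.4,5],"roll": 0}
    - {"fingers": 100,"travel": [26.4,6.4,5],"roll": 0}
    - {"fingers": 100,"travel": [26.4,6.4,5],"roll": 0}

```text
time_s: 3.4
tcp_pos: [0.5439, -0.0615, 0.2531]
ee_rot: [[0.611, -0.791, -0.001], [-0.791, -0.611, -0.001], [-0.0, 0.001, -1.0]]
wrist_force: [-0.4, 0.5, 0.8]
gripper_width: 1.002
```

```bash
cat > look.py <<'E'
from h import *
import sys
s=sense(); T=pose("wrist",s); p,d=capture("wrist"); save(p,sys.argv[1]); np.savez("/tmp/w",p=p,d=d,T=T)
print({k:np.round(s[k],3).tolist() for k in("time_s","tcp_pos","ee_rot","joints","wrist_force","moment")})
C=cloud("wrist",d,T); m=(d>0)&(abs(C[...,0]-.545)<.05)&(abs(C[...,1]+.063)<.05)
for lo,hi in((.026,.036),(.036,.055),(.055,.07),(.07,.09),(.09,.11),(.11,.122),(.122,.14)):
    P=C[m&(C[...,2]>lo)&(C[...,2]<hi)]
    if len(P)<5: continue
    r=cv2.minAreaRect(P[:,:2].astype(np.float32)*1000); print(lo,len(P),P.mean(0).round(4),P[:,2].max().round(4),np.round(r[0],1),np.round(r[1],1),round(r[2],1))
for l in("lever_mid","lever_tip","pivot"): print(l,[(np.round(r["position"],3).tolist(),round(r["p"],2)) for r in search_frame("wrist",l)[:2]])
E
python3 look.py w1.png
```

```text
{'time_s': 3.4, 'tcp_pos': [0.544, -0.062, 0.253], 'ee_rot': [[0.611, -0.791, -0.001], [-0.791, -0.611, -0.001], [-0.0, 0.001, -1.0]], 'joints': [10.535, 13.72, -8.695, 0.025, -67.668, 27.148], 'wrist_force': [-0.393, 0.502, 0.785], 'moment': [0.057, -0.059, -0.01]}
0.026 5127 [ 0.544  -0.0582  0.0295] 0.0353 [541.6 -53.9] [90.5 70.1] 83.2
0.036 175 [ 0.546  -0.0687  0.0479] 0.0549 [543.3 -63.5] [21.6 24.1] 38.1
0.055 116 [ 0.5419 -0.0687  0.0625] 0.0699 [539.7 -67.4] [11.3 24. ] 65.0
0.07 82 [ 0.5456 -0.069   0.0806] 0.09 [541.8 -66.7] [ 8.  20.9] 64.7
0.09 70 [ 0.5478 -0.0685  0.0991] 0.1099 [543.  -65.9] [ 7.6 20.6] 66.1
0.11 39 [ 0.5524 -0.0678  0.1165] 0.1219 [552.8 -66.3] [12.2  4.2] 58.2
0.122 494 [ 0.5462 -0.0606  0.1266] 0.1295 [545.9 -60.1] [12.7 21.8] 39.8
lever_mid [([0.547, -0.066, 0.121], 0.73)]
lever_tip [([0.545, -0.065, 0.126], 0.95)]
pivot [([0.543, -0.068, 0.122], 0.6)]
```

View pics/w1.png

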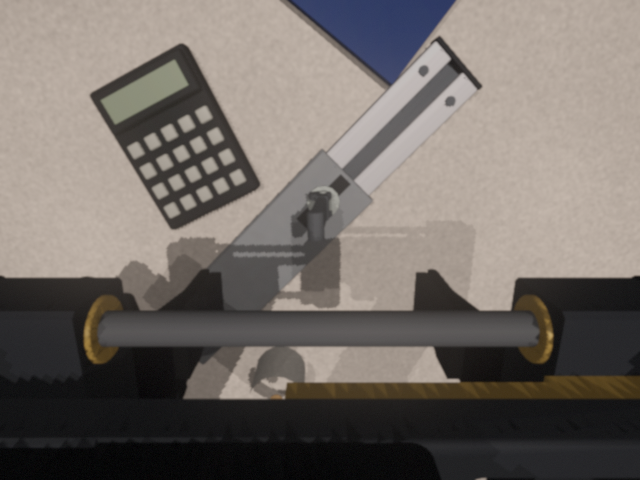

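The wrist view shows the lever and washer at about (320,210), with the lever's broad side running vertically in the picture, so the jaws are square to it. I'll check the bolt axis and which way the lever folds.

```bash
python3 - <<'E'
from h import *
for n in("wrist","w","top","scene"):
    if n=="wrist": continue
    z=np.load(f"/tmp/{n}.npz"); nn="wrist" if n=="w" else n; C=cloud(nn,z["d"],z["T"])
    k=(z["d"]>0)&(abs(C[...,2]-.03)<.004)&(abs(C[...,0]-.55)<.07)&(C[...,1]<.06)&(C[...,1]>-.15); P=C[k][:,:2]*1000
    r=cv2.minAreaRect(P.astype(np.float32)); a=np.radians(r[2]); 
    # long axis = toward +y
    a=np.radians(83.2); u=np.array([np.cos(a),np.sin(a)]); v=np.array([-u[1],u[0]])
    e=P@u; c=P@v; lo=np.percentile(e,.3); cc=(np.percentile(c,.5)+np.percentile(c,99.5))/2
    print(n,r, "bolt",(u*(lo+35)+v*cc).round(1),"width",np.ptp(c).round(1))
z=np.load("/tmp/w.npz"); p=z["p"][150:290,240:400]; save(cv2.convertScaleAbs(cv2.resize(p,(800,700)[:2],interpolation=cv2.INTER_CUBIC),alpha=1.8)[:600],"w1c.png")
E
```

```text
w ((545.8953247070312, -17.70757293701172), (163.37872314453125, 70.0643310546875), 83.15504455566406) bolt [540.6 -63.9] width 70.1
top ((563.2398071289062, -20.355384826660156), (164.64239501953125, 106.16604614257812), 83.19635009765625) bolt [540.2 -64.2] width 106.2
scene ((546.8779296875, -18.734725952148438), (165.59596252441406, 75.92371368408203), 83.16854095458984) bolt [541.  -65.9] width 76.0
```

View pics/w1c.png

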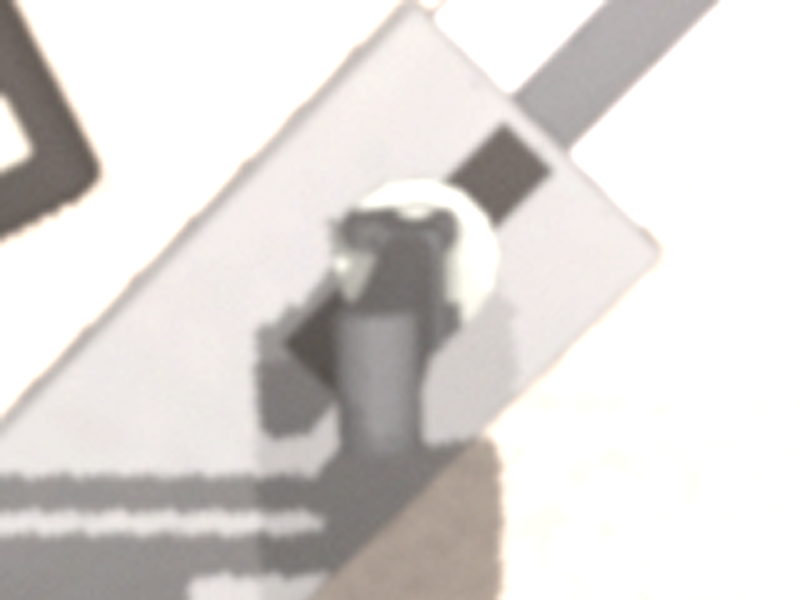

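Plate geometry puts the bolt axis at about (0.5407, -0.0642). The tip is at (0.5459, -0.0601), so the lever leans, and therefore folds, towards (+0.78, +0.62). I go down and grip.

Request:
arm_command:
  rows:
    - {"fingers": 100,"travel": [0,0.35,3],"roll": -2}
    - {"fingers": 100,"travel": [0,0.35,7],"roll": -2}
    - {"fingers": 100,"travel": [0,0.35,11],"roll": -2}
    - {"fingers": 100,"travel": [0,0.35,14],"roll": -2}
    - {"fingers": 100,"travel": [0,0.35,16],"roll": -2}
    - {"fingers": 100,"travel": [0,0.35,16.7],"roll": -2}
    - {"fingers": 100,"travel": [0,0.35,16.7],"roll": -2}
    - {"fingers": 100,"travel": [0,0.35,16.7],"roll": -2}

```text
time_s: 4.4
tcp_pos: [0.5424, -0.0626, 0.0881]
ee_rot: [[0.64, -0.768, 0.003], [-0.768, -0.64, 0.0], [0.002, -0.002, -1.0]]
wrist_force: [-0.0, 0.5, 0.3]
gripper_width: 0.999
```

```bash
cat > st.py <<'E'
from h import *
s=sense(); R=np.array(s["ee_rot"])
print({k:np.round(s[k],4).tolist() for k in("time_s","tcp_pos","joints","wrist_force","moment","gripper_width")})
print("yaw y",np.degrees(np.arctan2(R[1,1],R[0,1])),"tool F",R.T@s["wrist_force"],"tool M",R.T@s["moment"],"j6 eff",s["effort"][5])
d=np.array([.5408,-.0642,.085])-s["tcp_pos"]; print("to axis, tool cm",(R.T@d*100).round(2))
E
python3 st.py
```

```text
{'time_s': 4.4, 'tcp_pos': [0.5424, -0.0626, 0.0881], 'joints': [10.4465, 23.0754, -21.6428, 0.0343, -45.1064, 29.3457], 'wrist_force': [-0.0441, 0.5024, 0.3375], 'moment': [0.0376, -0.024, -0.003], 'gripper_width': 0.9989}
yaw y -140.1834435881656 tool F [-0.41348577 -0.28870912 -0.33761436] tool M [ 0.04255705 -0.01352332  0.00314119] j6 eff -0.0008611221346654929
to axis, tool cm [0.02 0.23 0.31]
```

Request:
arm_command:
  rows:
    - {"fingers": 100,"travel": [0,0.18,0.2],"roll": 0}
    - {"fingers": 100,"travel": [0,0.18,0.2],"roll": 0}
    - {"fingers": 0,"travel": [0,0.18,0.2],"roll": 0}
    - {"fingers": 0,"travel": [0,0.18,0.2],"roll": 0}
    - {"fingers": 0,"travel": [0,0.18,0.2],"roll": 0}
    - {"fingers": 0,"travel": [0,0.18,0.2],"roll": 0}
    - {"fingers": 0,"travel": [0,0.18,0.2],"roll": 0}
    - {"fingers": 0,"travel": [0,0.18,0.2],"roll": 0}
    - {"fingers": 0,"travel": [0,0.18,0.2],"roll": 0}
    - {"fingers": 0,"travel": [0,0.18,0.2],"roll": 0}

```text
time_s: 5.4
tcp_pos: [0.5398, -0.0642, 0.0845]
ee_rot: [[0.64, -0.769, -0.0], [-0.769, -0.64, -0.0], [-0.0, 0.0, -1.0]]
wrist_force: [-0.4, 0.3, 0.3]
gripper_width: 0.357
```

```bash
python3 st.py
```

```text
{'time_s': 5.4, 'tcp_pos': [0.5398, -0.0642, 0.0845], 'joints': [10.3116, 23.2344, -22.0475, 0.0006, -44.7238, 29.4447], 'wrist_force': [-0.3585, 0.2588, 0.324], 'moment': [0.0358, 0.0008, 0.0128], 'gripper_width': 0.3565}
yaw y -140.2432931248845 tool F [-0.42820157  0.11010953 -0.32394375] tool M [ 0.02223973 -0.02801825 -0.01284259] j6 eff -8.382600299228216e-05
to axis, tool cm [ 0.06 -0.08 -0.05]
```

Request:
arm_command:
  rows:
    - {"fingers": 0,"travel": [0,-0.08,0],"roll": 0}
    - {"fingers": 0,"travel": [0,-0.08,0],"roll": 0}
    - {"fingers": 0,"travel": [0,-0.08,0],"roll": 0}
    - {"fingers": 0,"travel": [0,-0.08,0],"roll": 0}
    - {"fingers": 0,"travel": [0,-0.08,0],"roll": 0}
    - {"fingers": 0,"travel": [0,-0.08,0],"roll": 0}

```text
time_s: 6.0
tcp_pos: [0.541, -0.0636, 0.0849]
ee_rot: [[0.64, -0.769, 0.001], [-0.769, -0.64, 0.0], [0.001, -0.001, -1.0]]
wrist_force: [1.7, 2.2, 1.5]
gripper_width: 0.137
```

```bash
python3 st.py
```

```text
{'time_s': 6.0, 'tcp_pos': [0.541, -0.0636, 0.0849], 'joints': [10.3595, 23.2613, -21.9346, 0.011, -44.7351, 29.4005], 'wrist_force': [1.7103, 2.1983, 1.4743], 'moment': [0.4124, -0.446, 0.0062], 'gripper_width': 0.1375}
yaw y -140.23219355398786 tool F [-0.59461281 -2.72223813 -1.47209321] tool M [ 0.60663215 -0.0316915  -0.00575242] j6 eff -0.001019388837448787
to axis, tool cm [ 0.04  0.05 -0.01]
```

Request:
arm_command:
  rows:
    - {"fingers": 0,"travel": [0,0,0],"roll": 0}
    - {"fingers": 0,"travel": [0,0,0],"roll": 0}
    - {"fingers": 0,"travel": [0,0,0],"roll": 0}

```text
time_s: 6.3
tcp_pos: [0.5408, -0.0637, 0.0848]
ee_rot: [[0.64, -0.769, 0.001], [-0.769, -0.64, 0.0], [0.0, -0.001, -1.0]]
wrist_force: [1.6, 2.0, 2.9]
gripper_width: 0.139
```

```bash
python3 st.py
```

```text
{'time_s': 6.3, 'tcp_pos': [0.5408, -0.0637, 0.0848], 'joints': [10.354, 23.2606, -21.9456, 0.0096, -44.7478, 29.4021], 'wrist_force': [1.5586, 2.0108, 2.9199], 'moment': [0.5315, -0.522, 0.0182], 'gripper_width': 0.1391}
yaw y -140.23709160966337 tool F [-0.5473512  -2.48612278 -2.91856511] tool M [ 0.74123427 -0.07467581 -0.01780211] j6 eff -0.0012833112850785255
to axis, tool cm [ 0.04  0.03 -0.02]
```

Request:
arm_command:
  rows:
    - {"fingers": 35,"travel": [0,0,0],"roll": 0}
    - {"fingers": 35,"travel": [0,0,0],"roll": 0}
    - {"fingers": 35,"travel": [0,-0.03,0.4],"roll": 0}
    - {"fingers": 0,"travel": [0,-0.03,0.8],"roll": 0}
    - {"fingers": 0,"travel": [0,-0.03,0.8],"roll": 0}
    - {"fingers": 0,"travel": [0,-0.03,0.8],"roll": 0}
    - {"fingers": 0,"travel": [0,-0.03,0.8],"roll": 0}
    - {"fingers": 0,"travel": [0,-0.03,0.8],"roll": 0}
    - {"fingers": 0,"travel": [0,-0.03,0.8],"roll": 0}

```text
time_s: 7.2
tcp_pos: [0.5396, -0.0642, 0.0763]
ee_rot: [[0.639, -0.769, -0.002], [-0.769, -0.639, -0.001], [-0.001, 0.002, -1.0]]
wrist_force: [-1.4, -3.5, 0.2]
gripper_width: 0.103
```

```bash
python3 st.py
```

```text
{'time_s': 7.2, 'tcp_pos': [0.5396, -0.0642, 0.0763], 'joints': [10.3301, 23.9174, -22.4512, 0.0262, -43.7729, 29.3858], 'wrist_force': [-1.3949, -3.4766, 0.1671], 'moment': [-1.3041, 0.5658, -0.04], 'gripper_width': 0.1034}
yaw y -140.26514522147852 tool F [ 1.7817485   3.29546398 -0.1611328 ] tool M [-1.26868532  0.64115871  0.04271648] j6 eff 0.003027711500180885
to axis, tool cm [ 0.08 -0.08 -0.87]
```

Opening is 9.0 mm, so the pads are flush on the flats. Start turning clockwise (+roll).

Request:
arm_command:
  rows:
    - {"fingers": 0,"travel": [0,0,0],"roll": 5}
    - {"fingers": 0,"travel": [0,0,0],"roll": 10}
    - {"fingers": 0,"travel": [0,0,0],"roll": 15}
    - {"fingers": 0,"travel": [0,0,0],"roll": 20}
    - {"fingers": 0,"travel": [0,0,0],"roll": 25}
    - {"fingers": 0,"travel": [0,0,0],"roll": 30}

```text
time_s: 7.8
tcp_pos: [0.5399, -0.064, 0.0762]
ee_rot: [[0.167, -0.986, -0.002], [-0.986, -0.167, -0.001], [0.0, 0.002, -1.0]]
wrist_force: [-1.4, -4.1, -1.5]
gripper_width: 0.099
```

```bash
python3 st.py
```

```text
{'time_s': 7.8, 'tcp_pos': [0.5399, -0.064, 0.0762], 'joints': [10.346, 23.9272, -22.4433, 0.0303, -43.7333, -0.7816], 'wrist_force': [-1.3693, -4.1406, -1.5326], 'moment': [-1.1168, 0.3824, 0.2133], 'gripper_width': 0.0992}
yaw y -170.41362008020144 tool F [3.85411222 2.03697641 1.53779401] tool M [-0.56291983  1.03790192 -0.21164989] j6 eff 0.36715040914714336
to axis, tool cm [ 0.04 -0.08 -0.88]
```

Request:
arm_command:
  rows:
    - {"fingers": 0,"travel": [0,0,0],"roll": 8}
    - {"fingers": 0,"travel": [0,0,0],"roll": 16}
    - {"fingers": 0,"travel": [0,0,0],"roll": 24}
    - {"fingers": 0,"travel": [0,0,0],"roll": 32}
    - {"fingers": 0,"travel": [0,0,0],"roll": 40}
    - {"fingers": 0,"travel": [0,0,0],"roll": 45}
    - {"fingers": 0,"travel": [0,0,0],"roll": 45}

```text
time_s: 8.5
tcp_pos: [0.5404, -0.064, 0.0761]
ee_rot: [[-0.576, -0.817, -0.001], [-0.817, 0.576, -0.001], [0.001, 0.0, -1.0]]
wrist_force: [0.2, -3.4, -2.9]
gripper_width: 0.103
```

```bash
python3 st.py
```

```text
{'time_s': 8.5, 'tcp_pos': [0.5404, -0.064, 0.0761], 'joints': [10.3385, 23.9506, -22.427, 0.045, -43.6707, -45.5739], 'wrist_force': [0.1815, -3.3817, -2.9485], 'moment': [-1.5186, -0.126, 0.2039], 'gripper_width': 0.1032}
yaw y 144.79720827798877 tool F [ 2.65574086 -2.09835577  2.95072075] tool M [ 0.97855813  1.16830318 -0.20269866] j6 eff -0.5254574865102768
to axis, tool cm [-0.01 -0.04 -0.89]
```

Request:
arm_command:
  rows:
    - {"fingers": 0,"travel": [0,0,0],"roll": 5}
    - {"fingers": 0,"travel": [0,0,0],"roll": 10}
    - {"fingers": 0,"travel": [0,0,0],"roll": 15}
    - {"fingers": 0,"travel": [0,0,0],"roll": 15}

```text
time_s: 8.9
tcp_pos: [0.5406, -0.0641, 0.0761]
ee_rot: [[-0.768, -0.64, -0.0], [-0.64, 0.768, -0.001], [0.001, -0.0, -1.0]]
wrist_force: [0.2, -6.3, -5.5]
gripper_width: 0.099
```

```bash
python3 st.py
```

```text
{'time_s': 8.9, 'tcp_pos': [0.5406, -0.0641, 0.0761], 'joints': [10.3282, 23.9601, -22.4234, 0.0596, -43.651, -60.543], 'wrist_force': [0.2048, -6.349, -5.4817], 'moment': [-1.8102, -0.3147, 0.143], 'gripper_width': 0.0995}
yaw y 129.8282894693634 tool F [ 3.90442909 -5.00520228  5.48680496] tool M [ 1.59186234  0.91770238 -0.141897  ] j6 eff -0.46429015696048737
to axis, tool cm [-0.01 -0.02 -0.89]
```

Request:
arm_command:
  rows:
    - {"fingers": 0,"travel": [0,0,0.03],"roll": 5}
    - {"fingers": 0,"travel": [0,0,0.03],"roll": 10}
    - {"fingers": 0,"travel": [0,0,0.03],"roll": 15}
    - {"fingers": 0,"travel": [0,0,0.03],"roll": 15}

```text
time_s: 9.3
tcp_pos: [0.5406, -0.0642, 0.076]
ee_rot: [[-0.908, -0.42, -0.0], [-0.42, 0.908, -0.001], [0.001, -0.001, -1.0]]
wrist_force: [0.1, -7.1, -3.3]
gripper_width: 0.099
```

```bash
python3 st.py
```

```text
{'time_s': 9.3, 'tcp_pos': [0.5406, -0.0642, 0.076], 'joints': [10.3224, 23.9684, -22.432, 0.0765, -43.6265, -75.5435], 'wrist_force': [0.116, -7.0849, -3.2638], 'moment': [-1.9245, -0.2983, 0.1765], 'gripper_width': 0.0986}
yaw y 114.83433465204673 tool F [ 2.86810467 -6.47591942  3.27080542] tool M [ 1.87193629  0.53739098 -0.17559368] j6 eff -0.4648794326931238
to axis, tool cm [-0.02 -0.   -0.9 ]
```

Request:
arm_command:
  rows:
    - {"fingers": 0,"travel": [0,-0.05,0.03],"roll": 5}
    - {"fingers": 0,"travel": [0,-0.05,0.03],"roll": 10}
    - {"fingers": 0,"travel": [0,-0.05,0.03],"roll": 15}
    - {"fingers": 0,"travel": [0,-0.05,0.03],"roll": 15}

```text
time_s: 9.7
tcp_pos: [0.5408, -0.0645, 0.0759]
ee_rot: [[-0.985, -0.171, -0.0], [-0.171, 0.985, -0.001], [0.001, -0.001, -1.0]]
wrist_force: [-0.9, -5.0, -1.6]
gripper_width: 0.101
```

```bash
python3 st.py
```

```text
{'time_s': 9.7, 'tcp_pos': [0.5408, -0.0645, 0.0759], 'joints': [10.2827, 23.9904, -22.4012, 0.0574, -43.6393, -90.4896], 'wrist_force': [-0.879, -5.016, -1.5557], 'moment': [-1.6132, 0.0058, 0.2012], 'gripper_width': 0.1006}
yaw y 99.83468576467806 tool F [ 1.72198944 -4.79105732  1.55993628] tool M [ 1.58863209  0.28110024 -0.20056851] j6 eff -0.46384910121560097
to axis, tool cm [-0.01  0.03 -0.91]
```

Request:
arm_command:
  rows:
    - {"fingers": 0,"travel": [0,-0.03,0.02],"roll": 5}
    - {"fingers": 0,"travel": [0,-0.03,0.02],"roll": 10}
    - {"fingers": 0,"travel": [0,-0.03,0.02],"roll": 15}
    - {"fingers": 0,"travel": [0,-0.03,0.02],"roll": 15}

```text
time_s: 10.1
tcp_pos: [0.5408, -0.0647, 0.0758]
ee_rot: [[-0.996, 0.089, -0.0], [0.089, 0.996, -0.001], [0.0, -0.001, -1.0]]
wrist_force: [-0.5, -5.3, -1.0]
gripper_width: 0.102
```

```bash
python3 st.py
```

```text
{'time_s': 10.1, 'tcp_pos': [0.5408, -0.0647, 0.0758], 'joints': [10.2592, 24.0012, -22.3959, 0.0452, -43.6339, -105.402], 'wrist_force': [-0.517, -5.2983, -0.9588], 'moment': [-1.6358, 0.0976, 0.2285], 'gripper_width': 0.102}
yaw y 84.88993023119967 tool F [ 0.04267385 -5.32269291  0.9623274 ] tool M [ 1.63805624 -0.04864249 -0.22786844] j6 eff -0.5040377005934715
to axis, tool cm [ 0.    0.05 -0.92]
```

Request:
arm_command:
  rows:
    - {"fingers": 0,"travel": [0,-0.02,0.02],"roll": 4}
    - {"fingers": 0,"travel": [0,-0.02,0.02],"roll": 8}
    - {"fingers": 0,"travel": [0,-0.02,0.02],"roll": 8}

```text
time_s: 10.4
tcp_pos: [0.5408, -0.0648, 0.0758]
ee_rot: [[-0.974, 0.226, -0.0], [0.226, 0.974, -0.001], [0.0, -0.001, -1.0]]
wrist_force: [-1.9, -5.1, 0.1]
gripper_width: 0.1
```

```bash
python3 st.py
```

```text
{'time_s': 10.4, 'tcp_pos': [0.5408, -0.0648, 0.0758], 'joints': [10.2434, 24.0063, -22.3963, 0.0402, -43.6237, -113.3249], 'wrist_force': [-1.9365, -5.1168, 0.0725], 'moment': [-1.5716, 0.2156, 0.1813], 'gripper_width': 0.1003}
yaw y 76.94761557993114 tool F [ 0.73085007 -5.42202074 -0.06889352] tool M [ 1.5797545  -0.14503662 -0.18088574] j6 eff -0.42713675647974014
to axis, tool cm [ 0.01  0.06 -0.92]
```

Request:
arm_command:
  rows:
    - {"fingers": 0,"travel": [0,-0.02,0],"roll": 5}
    - {"fingers": 0,"travel": [0,-0.02,0],"roll": 10}
    - {"fingers": 0,"travel": [0,-0.02,0],"roll": 15}
    - {"fingers": 0,"travel": [0,-0.02,0],"roll": 15}

```text
time_s: 10.8
tcp_pos: [0.5407, -0.065, 0.0758]
ee_rot: [[-0.882, 0.47, -0.0], [0.47, 0.882, -0.001], [0.0, -0.001, -1.0]]
wrist_force: [-1.3, -4.9, -0.3]
gripper_width: 0.1
```

```bash
python3 st.py
```

```text
{'time_s': 10.8, 'tcp_pos': [0.5407, -0.065, 0.0758], 'joints': [10.2224, 24.0045, -22.4012, 0.0357, -43.6218, -128.3125], 'wrist_force': [-1.2902, -4.8743, -0.3226], 'moment': [-1.6645, 0.2087, 0.1796], 'gripper_width': 0.0999}
yaw y 61.93574168765948 tool F [-1.15474566 -4.90795864  0.32559683] tool M [ 1.56694234 -0.59904289 -0.17908473] j6 eff -0.46304119750857353
to axis, tool cm [ 0.03  0.07 -0.92]
```

Request:
arm_command:
  rows:
    - {"fingers": 0,"travel": [0,0,0],"roll": 5}
    - {"fingers": 0,"travel": [0,0,0],"roll": 10}
    - {"fingers": 0,"travel": [0,0,0],"roll": 15}
    - {"fingers": 0,"travel": [0,0,0],"roll": 15}

```text
time_s: 11.2
tcp_pos: [0.5406, -0.0651, 0.0757]
ee_rot: [[-0.731, 0.683, -0.001], [0.683, 0.731, -0.001], [0.0, -0.001, -1.0]]
wrist_force: [-2.1, -5.1, -0.1]
gripper_width: 0.105
```

```bash
python3 st.py
```

```text
{'time_s': 11.2, 'tcp_pos': [0.5406, -0.0651, 0.0757], 'joints': [10.2152, 24.0081, -22.4106, 0.0473, -43.6311, -143.3158], 'wrist_force': [-2.1288, -5.1361, -0.0506], 'moment': [-1.808, 0.2632, 0.2307], 'gripper_width': 0.1052}
yaw y 46.93361451394234 tool F [-1.95200159 -5.20584367  0.05583547] tool M [ 1.50060008 -1.04257242 -0.22955273] j6 eff -0.4629700630903244
to axis, tool cm [ 0.05  0.08 -0.93]
```

Request:
arm_command:
  rows:
    - {"fingers": 0,"travel": [0,-0.02,0],"roll": 5}
    - {"fingers": 0,"travel": [0,-0.02,0],"roll": 10}
    - {"fingers": 0,"travel": [0,-0.02,0],"roll": 15}
    - {"fingers": 0,"travel": [0,-0.02,0],"roll": 15}

```text
time_s: 11.6
tcp_pos: [0.5405, -0.0652, 0.0757]
ee_rot: [[-0.53, 0.848, -0.001], [0.848, 0.53, -0.001], [-0.0, -0.001, -1.0]]
wrist_force: [-1.4, -5.3, 0.5]
gripper_width: 0.104
```

```bash
python3 st.py
```

```text
{'time_s': 11.6, 'tcp_pos': [0.5405, -0.0652, 0.0757], 'joints': [10.2149, 23.9982, -22.4302, 0.0555, -43.6232, -158.2576], 'wrist_force': [-1.3983, -5.2628, 0.5429], 'moment': [-1.6815, 0.2597, 0.4393], 'gripper_width': 0.1036}
yaw y 31.997487518177145 tool F [-3.72245289 -3.97511424 -0.53751228] tool M [ 1.11110603 -1.2889262  -0.43819667] j6 eff -0.7036339491605759
to axis, tool cm [ 0.06  0.08 -0.93]
```

Torque is rising: moment 0.44, and joint 6 effort up 0.24. One more small turn to about the middle of the snug band.

Request:
arm_command:
  rows:
    - {"fingers": 0,"travel": [0,0,0],"roll": 3}
    - {"fingers": 0,"travel": [0,0,0],"roll": 6}
    - {"fingers": 0,"travel": [0,0,0],"roll": 6}
    - {"fingers": 0,"travel": [0,0,0],"roll": 6}

```text
time_s: 12.0
tcp_pos: [0.5404, -0.0652, 0.0757]
ee_rot: [[-0.44, 0.898, -0.001], [0.898, 0.44, -0.001], [-0.0, -0.001, -1.0]]
wrist_force: [-1.6, -4.9, 0.3]
gripper_width: 0.104
```

```bash
python3 st.py
```

```text
{'time_s': 12.0, 'tcp_pos': [0.5404, -0.0652, 0.0757], 'joints': [10.2171, 23.9974, -22.4324, 0.0667, -43.6298, -164.1555], 'wrist_force': [-1.5788, -4.895, 0.3401], 'moment': [-1.6868, 0.3208, 0.5648], 'gripper_width': 0.1044}
yaw y 26.109857748919353 tool F [-3.70085351 -3.57236715 -0.3339055 ] tool M [ 1.03017097 -1.37413922 -0.56365463] j6 eff -0.5475650914013386
to axis, tool cm [ 0.07  0.08 -0.93]
```

Torque is 0.565 N m, in the middle of snug. The rise of 0.126 over 5.9° matches 1.2 N m/rad. I let go, rise and look.

Request:
arm_command:
  rows:
    - {"fingers": 60,"travel": [0,0,0],"roll": 0}
    - {"fingers": 60,"travel": [0,0,0],"roll": 0}
    - {"fingers": 60,"travel": [0,0,0],"roll": 0}
    - {"fingers": 60,"travel": [0,0,0],"roll": 0}
    - {"fingers": 60,"travel": [0,0,0],"roll": 0}
    - {"fingers": 60,"travel": [0,0,-3],"roll": 0}
    - {"fingers": 0,"travel": [0,0,-8],"roll": 0}
    - {"fingers": 0,"travel": [0,0,-13],"roll": 0}
    - {"fingers": 0,"travel": [0,0,-17],"roll": 0}
    - {"fingers": 0,"travel": [0,0,-17],"roll": 0}

```text
time_s: 13.0
tcp_pos: [0.5444, -0.0644, 0.2528]
ee_rot: [[-0.436, 0.9, 0.015], [0.9, 0.436, 0.001], [-0.006, 0.014, -1.0]]
wrist_force: [0.3, 0.6, -0.4]
gripper_width: 0.325
```

```bash
python3 look.py w2.png; python3 - <<'E'
from h import *
z=np.load("/tmp/w.npz"); C=cloud("wrist",z["d"],z["T"])
v,u=np.where((C[...,2]>.122)&(C[...,2]<.14)&(abs(C[...,0]-.54)<.04)&(abs(C[...,1]+.064)<.04)&(z["d"]>0)); print("tip px",u.mean(),v.mean())
save(cv2.convertScaleAbs(z["p"],alpha=1.6),"w2b.png")
E
```

```text
{'time_s': 13.0, 'tcp_pos': [0.544, -0.064, 0.253], 'ee_rot': [[-0.436, 0.9, 0.015], [0.9, 0.436, 0.001], [-0.006, 0.014, -1.0]], 'joints': [10.255, 13.34, -9.287, 0.112, -66.509, -164.438], 'wrist_force': [0.29, 0.565, -0.406], 'moment': [-0.049, -0.186, 0.001]}
0.026 5184 [ 0.541  -0.0501  0.0296] 0.0354 [542.  -53.9] [89.4 70.2] 83.3
0.036 174 [ 0.5353 -0.06    0.0476] 0.055 [538.3 -65.4] [21.8 24.3] 54.4
0.055 118 [ 0.5393 -0.0585  0.0621] 0.0699 [541.3 -59.2] [10.6 23.9] 80.7
0.07 87 [ 0.5386 -0.0584  0.0805] 0.0898 [541.1 -59.4] [ 7.  20.9] 76.8
0.09 82 [ 0.5371 -0.0576  0.0987] 0.1096 [540.6 -59. ] [ 6.9 19.9] 78.3
0.11 46 [ 0.5358 -0.0585  0.118 ] 0.122 [540.4 -63.2] [13.  21.6] 54.4
0.122 484 [ 0.5404 -0.0625  0.1264] 0.1297 [540.8 -63.3] [12.7 22.4] 53.8
lever_mid [([0.54, -0.064, 0.122], 0.9)]
lever_tip [([0.537, -0.063, 0.125], 0.69), ([0.57, 0.082, 0.038], 0.22)]
pivot [([0.538, -0.068, 0.119], 0.58)]
tip px 310.5185950413223 222.22727272727272
```

View pics/w2b.png

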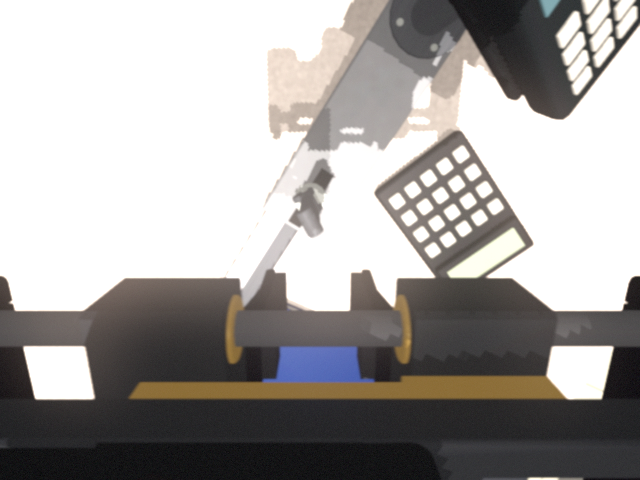

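The lever is free and upright at about (310,222). Its thin axis is now 54°, so it sprang back 28° and folds towards 234°, which is clear counter and rail end. I move behind it with the fingers shut.

Request:
arm_command:
  rows:
    - {"fingers": 0,"travel": [0.7,1.3,0],"roll": -7}
    - {"fingers": 0,"travel": [1.4,2.6,0],"roll": -14}
    - {"fingers": 0,"travel": [1.4,2.6,0],"roll": -21}
    - {"fingers": 0,"travel": [1.4,2.6,0],"roll": -28.4}
    - {"fingers": 0,"travel": [1.4,2.6,0],"roll": -28.4}
    - {"fingers": 0,"travel": [1.4,2.6,0],"roll": -28.4}

```text
time_s: 13.8
tcp_pos: [0.5577, -0.0409, 0.2442]
ee_rot: [[-0.809, 0.588, -0.002], [0.588, 0.809, -0.0], [0.002, -0.002, -1.0]]
wrist_force: [-0.1, 0.7, 0.3]
gripper_width: 0.006
```

```bash
cat > f.py <<'E'
from h import *
s=sense(); R=np.array(s["ee_rot"]); p=np.array(s["tcp_pos"])
a=np.radians(234.2); f=np.array([np.cos(a),np.sin(a),0]); P=np.array([.5406,-.0648,.0455])
q=p-P; print("t",s["time_s"],"fold mm",(q@f*1e3).round(1),"side",(q@np.array([-f[1],f[0],0])*1e3).round(1),"tip z",round(p[2]*1e3-11,1),"yaw y",np.degrees(np.arctan2(R[1,1],R[0,1])).round(1),"g",s["gripper_width"],"F fold",f@s["wrist_force"],"Fz",s["wrist_force"][2],"F",np.round(s["wrist_force"],1),"j6",s["joints"][5])
E
python3 f.py
```

```text
t 13.8 fold mm -29.4 side -0.1 tip z 233.2 yaw y 54.0 g 0.005833372370571133 F fold -0.5199402323733987 Fz 0.3427476343418437 F [-0.1  0.7  0.3] j6 -138.39431397868896
```

Request:
arm_command:
  rows:
    - {"fingers": 0,"travel": [0,0,4],"roll": 0}
    - {"fingers": 0,"travel": [0,0,8],"roll": 0}
    - {"fingers": 0,"travel": [0,0,11.5],"roll": 0}
    - {"fingers": 0,"travel": [0,0,12.8],"roll": 0}
    - {"fingers": 0,"travel": [0,0,12.8],"roll": 0}
    - {"fingers": 0,"travel": [0,0,12.8],"roll": 0}

```text
time_s: 14.4
tcp_pos: [0.5585, -0.041, 0.1178]
ee_rot: [[-0.81, 0.586, 0.0], [0.586, 0.81, -0.0], [-0.0, -0.0, -1.0]]
wrist_force: [0.5, 0.5, 1.4]
gripper_width: 0.001
```

```bash
python3 f.py
```

```text
t 14.4 fold mm -29.8 side 0.6 tip z 106.8 yaw y 54.1 g 0.0013016041764954682 F fold -0.7006422087303767 Fz 1.3726367552029086 F [0.5 0.5 1.4] j6 -138.30952999740734
```

Request:
arm_command:
  rows:
    - {"fingers": 0,"travel": [0,-0.6,0],"roll": 0}
    - {"fingers": 0,"travel": [0,-1.2,0.1],"roll": 0}
    - {"fingers": 0,"travel": [0,-1.8,0.1],"roll": 0}
    - {"fingers": 0,"travel": [0,-2.4,0.2],"roll": 0}
    - {"fingers": 0,"travel": [0,-2.8,0.3],"roll": 0}
    - {"fingers": 0,"travel": [0,-2.8,0.3],"roll": 0}

```text
time_s: 15.0
tcp_pos: [0.5423, -0.0638, 0.1153]
ee_rot: [[-0.81, 0.586, 0.002], [0.586, 0.81, 0.0], [-0.002, 0.002, -1.0]]
wrist_force: [1.5, 0.9, 2.2]
gripper_width: 0.005
```

```bash
python3 f.py
```

```text
t 15.0 fold mm -1.8 side 0.8 tip z 104.3 yaw y 54.1 g 0.004834785761977305 F fold -1.6513477618407557 Fz 2.222251766796956 F [1.5 0.9 2.2] j6 -136.17987395983639
```

Request:
arm_command:
  rows:
    - {"fingers": 0,"travel": [0,-0.6,0.2],"roll": 0}
    - {"fingers": 0,"travel": [0,-1.2,0.4],"roll": 0}
    - {"fingers": 0,"travel": [0,-1.7,0.7],"roll": 0}
    - {"fingers": 0,"travel": [0,-2.2,1.0],"roll": 0}
    - {"fingers": 0,"travel": [0,-2.7,1.4],"roll": 0}
    - {"fingers": 0,"travel": [0,-3.1,1.8],"roll": 0}
    - {"fingers": 0,"travel": [0,-3.5,2.2],"roll": 0}
    - {"fingers": 0,"travel": [0,-3.8,2.7],"roll": 0}
    - {"fingers": 0,"travel": [0,-3.8,2.7],"roll": 0}

```text
time_s: 15.9
tcp_pos: [0.519, -0.0954, 0.0877]
ee_rot: [[-0.811, 0.586, -0.0], [0.586, 0.811, -0.001], [-0.0, -0.001, -1.0]]
wrist_force: [0.8, 0.2, 2.7]
gripper_width: 0.007
```

```bash
python3 f.py
```

```text
t 15.9 fold mm 37.4 side 0.4 tip z 76.7 yaw y 54.2 g 0.00657501906782755 F fold -0.6202289600203033 Fz 2.7111572000500948 F [0.8 0.2 2.7] j6 -133.13895695984928
```

Request:
arm_command:
  rows:
    - {"fingers": 0,"travel": [0,-0.3,0.4],"roll": 0}
    - {"fingers": 0,"travel": [0,-0.5,0.8],"roll": 0}
    - {"fingers": 0,"travel": [0,-0.6,1.2],"roll": 0}
    - {"fingers": 0,"travel": [0,-0.7,1.6],"roll": 0}
    - {"fingers": 0,"travel": [0,-0.7,1.8],"roll": 0}
    - {"fingers": 0,"travel": [0,-0.7,1.8],"roll": 0}

```text
time_s: 16.5
tcp_pos: [0.514, -0.1003, 0.0685]
ee_rot: [[-0.81, 0.586, -0.003], [0.586, 0.81, 0.0], [0.002, -0.002, -1.0]]
wrist_force: [-0.3, 0.7, 0.2]
gripper_width: 0.002
```

```bash
python3 f.py
```

```text
t 16.5 fold mm 44.3 side -0.8 tip z 57.5 yaw y 54.1 g 0.0020480521434230645 F fold -0.401477710747376 Fz 0.21990792745354165 F [-0.3  0.7  0.2] j6 -132.57279069212984
```

```bash
python3 - <<'E'
from h import *
p,d=capture("scene"); C=cloud("scene",d,pose("scene"))
c=p[200:320,180:340]; save(cv2.convertScaleAbs(cv2.resize(c,(800,600),interpolation=cv2.INTER_CUBIC),alpha=1.6),"s2.png")
E
```

```text
(no output)
```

View pics/s2.png

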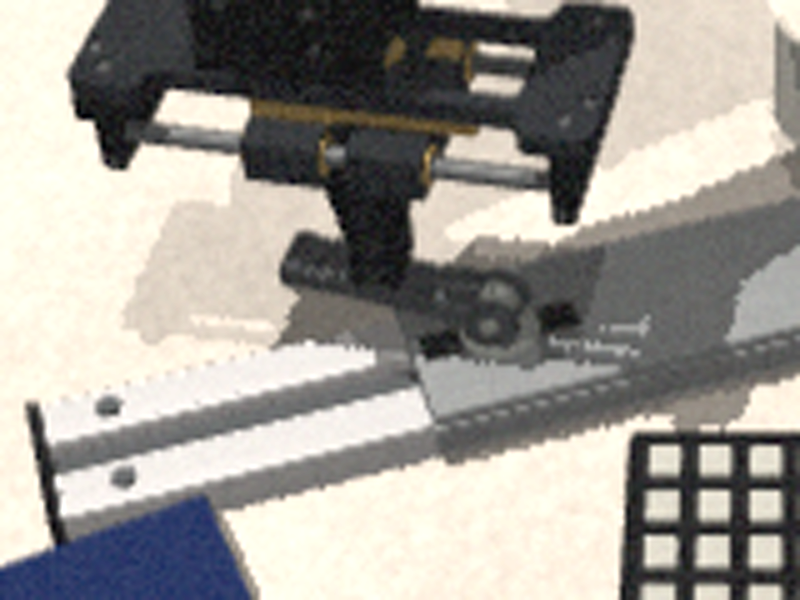

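The crop shows the lever nearly flat at (390,285), under the fingers, which are over its outer half. Now I press it down to its stop.

Request:
arm_command:
  rows:
    - {"fingers": 0,"travel": [0,-0.2,0.2],"roll": 0}
    - {"fingers": 0,"travel": [0,-0.2,0.4],"roll": 0}
    - {"fingers": 0,"travel": [0,-0.2,0.6],"roll": 0}
    - {"fingers": 0,"travel": [0,-0.2,0.6],"roll": 0}

```text
time_s: 16.95
tcp_pos: [0.5139, -0.1016, 0.0632]
ee_rot: [[-0.811, 0.586, -0.0], [0.586, 0.811, 0.0], [0.0, -0.0, -1.0]]
wrist_force: [0.2, 0.8, 1.4]
gripper_width: 0.006
```

```bash
python3 f.py
```

```text
t 16.95 fold mm 45.4 side -0.1 tip z 52.2 yaw y 54.1 g 0.005603140025020449 F fold -0.7870339767258311 Fz 1.3884471880538545 F [0.2 0.8 1.4] j6 -132.4094911721004
```

Request:
arm_command:
  rows:
    - {"fingers": 0,"travel": [0,0,0.1],"roll": 0}
    - {"fingers": 0,"travel": [0,0,0.2],"roll": 0}
    - {"fingers": 0,"travel": [0,0,0.3],"roll": 0}
    - {"fingers": 0,"travel": [0,0,0.3],"roll": 0}

```text
time_s: 17.35
tcp_pos: [0.5139, -0.1018, 0.0604]
ee_rot: [[-0.81, 0.586, -0.001], [0.586, 0.81, -0.0], [0.001, -0.0, -1.0]]
wrist_force: [-0.4, -1.7, 2.6]
gripper_width: 0.005
```

```bash
python3 f.py
```

```text
t 17.35 fold mm 45.7 side -0.0 tip z 49.4 yaw y 54.1 g 0.005146115406464206 F fold 1.5998100291083128 Fz 2.623356336163609 F [-0.4 -1.7  2.6] j6 -132.41029203824405
```

Request:
arm_command:
  rows:
    - {"fingers": 0,"travel": [0,0,0.1],"roll": 0}
    - {"fingers": 0,"travel": [0,0,0.2],"roll": 0}
    - {"fingers": 0,"travel": [0,0,0.3],"roll": 0}
    - {"fingers": 0,"travel": [0,0,0.3],"roll": 0}

```text
time_s: 17.75
tcp_pos: [0.5142, -0.1024, 0.059]
ee_rot: [[-0.811, 0.585, 0.0], [0.585, 0.811, -0.001], [-0.001, -0.001, -1.0]]
wrist_force: [-3.0, -3.2, 11.5]
gripper_width: 0.004
```

```bash
python3 f.py
```

```text
t 17.75 fold mm 45.9 side 0.6 tip z 48.0 yaw y 54.2 g 0.004338569464714912 F fold 4.343539512872186 Fz 11.534355769450743 F [-3.  -3.2 11.5] j6 -132.39973718132802
```

Firm resistance now (stop or cam). I press a little more, then lift and look.

Request:
arm_command:
  rows:
    - {"fingers": 0,"travel": [0,0,0.1],"roll": 0}
    - {"fingers": 0,"travel": [0,0,0.2],"roll": 0}
    - {"fingers": 0,"travel": [0,0,0.25],"roll": 0}
    - {"fingers": 0,"travel": [0,0,0.25],"roll": 0}

```text
time_s: 18.15
tcp_pos: [0.5148, -0.1029, 0.058]
ee_rot: [[-0.812, 0.584, 0.002], [0.584, 0.812, -0.002], [-0.002, -0.001, -1.0]]
wrist_force: [-5.1, -4.5, 20.1]
gripper_width: 0.002
```

```bash
python3 f.py
```

```text
t 18.15 fold mm 46.0 side 1.4 tip z 47.0 yaw y 54.3 g 0.0019481973148380996 F fold 6.600874117419477 Fz 20.0828240868283 F [-5.1 -4.5 20.1] j6 -132.39846675192143
```

Request:
arm_command:
  rows:
    - {"fingers": 0,"travel": [0,0,-1],"roll": 0}
    - {"fingers": 0,"travel": [0,0,-4],"roll": 0}
    - {"fingers": 0,"travel": [0,0,-8],"roll": 0}
    - {"fingers": 0,"travel": [0,0,-13],"roll": 0}
    - {"fingers": 0,"travel": [0,2,-18],"roll": 0}
    - {"fingers": 0,"travel": [0,2,-20],"roll": 0}
    - {"fingers": 0,"travel": [0,2,-20],"roll": 0}
    - {"fingers": 0,"travel": [0,2,-20],"roll": 0}

```text
time_s: 18.95
tcp_pos: [0.5255, -0.0851, 0.2545]
ee_rot: [[-0.811, 0.586, -0.0], [0.586, 0.811, 0.001], [0.001, 0.001, -1.0]]
wrist_force: [1.1, -0.6, -0.8]
gripper_width: 0.005
```

```bash
python3 f.py; python3 - <<'E'
from h import *
a=np.radians(234.2); f=np.array([np.cos(a),np.sin(a),0]); g=np.array([-f[1],f[0],0]); P0=np.array([.5406,-.0648,0])
pics=[]
for n in("scene","wrist","top"):
    T=pose(n); p,d=capture(n); C=cloud(n,d,T)-P0; F=C@f; G=C@g; k=(d>0)&(abs(G)<.006)&(F>-.02)&(F<.1)&(C[...,2]>.037)&(C[...,2]<.16)
    for lo in np.arange(0,.095,.01):
        q=k&(F>lo)&(F<lo+.01)
        if q.sum(): print(n,round(lo,2),q.sum(),np.median(C[...,2][q]).round(4),np.max(C[...,2][q]).round(4))
    k2=(d>0)&(F>.02)&(F<.095)&(abs(G)<.05)&(C[...,2]>.038)&(C[...,2]<.07); r=cv2.minAreaRect(np.c_[F[k2],G[k2]].astype(np.float32)*1000); print(n,"rect fold/side",r)
    pics.append(p)
    if n!="wrist":
        for l in("calculator","pen_cup","paper_roll","notebook"): print(l,[np.round(r["position"],3).tolist() for r in search_frame(n,l)[:1]])
c=cv2.resize(pics[0][180:330,160:360],(800,600),interpolation=cv2.INTER_CUBIC); save(cv2.convertScaleAbs(c,alpha=1.6),"s3.png")
E
```

```text
t 18.95 fold mm 25.3 side -0.4 tip z 243.5 yaw y 54.1 g 0.005270096492523133 F fold -0.13975052141086394 Fz -0.8467937000953241 F [ 1.1 -0.6 -0.8] j6 -134.06287855687142
scene 0.0 20 0.0515 0.0546
scene 0.01 22 0.0508 0.0526
scene 0.02 19 0.0499 0.0523
scene 0.03 23 0.049 0.0508
scene 0.04 23 0.0491 0.0513
scene 0.05 20 0.0484 0.0499
scene 0.06 20 0.047 0.0495
scene 0.07 25 0.0481 0.0517
scene 0.08 8 0.048 0.0504
scene rect fold/side ((52.468017578125, 2.0350332260131836), (64.9378433227539, 24.97557830810547), 1.468123197555542)
calculator [[0.701, -0.027, 0.016]]
pen_cup [[0.69, 0.197, 0.068]]
paper_roll [[0.472, 0.113, 0.03]]
notebook [[0.58, 0.088, 0.143]]
wrist 0.0 140 0.0504 0.0531
wrist 0.01 134 0.0496 0.052
wrist 0.02 143 0.0481 0.0498
wrist 0.03 130 0.0476 0.05
wrist 0.04 140 0.0472 0.049
wrist 0.05 138 0.0471 0.0488
wrist 0.06 132 0.0468 0.0486
wrist 0.07 142 0.0475 0.0497
wrist 0.08 30 0.046 0.048
wrist rect fold/side ((51.833465576171875, -0.3813505172729492), (63.15292739868164, 21.79773712158203), 1.003410816192627)
top rect fold/side ((0.0, 0.0), (0.0, 0.0), 0.0)
calculator [[0.692, -0.019, 0.023]]
pen_cup [[0.677, 0.209, 0.051]]
paper_roll [[0.592, 0.221, 0.022]]
notebook [[0.666, -0.331, 0.014]]
```

View pics/s3.png

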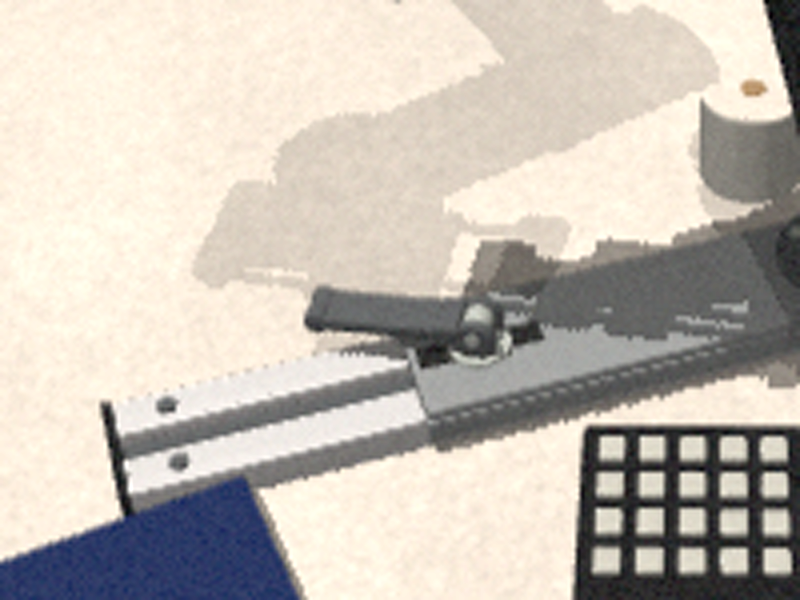

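The crop shows the lever flat, with its tip at (320,310). Its top surface slopes about 3 mm down towards the tip, so the fold angle is about 1.6. The arm is well clear, so I hand in.

```bash
python3 -c "
from station import *
print(finish_job())"
```

```text
the job is handed in; nothing more can be done
None
```

The stand should now be clamped: I screwed the bolt in until it was snug, folded the lever flat and let go. The job is handed in at about 19 s of the 72 s allowed.

- **Tightening:** I gripped the lever across its flats and turned it about 194° clockwise. Turning took about 0.2 N m until the last 20° or so, then tightened. I stopped at a wrist-measured 0.565 N m, mid-range for snug. The last 6° raised the torque by 0.126 N m, which matches the stated stiffness. Joint 6 effort rose with the first tightening, but its last reading was lower and did not confirm it. The lever sprang back 28° when released.
- **Folding:** I pushed the lever down with closed fingers until it met about 20 N at roughly 46 mm from the pin, more than the cam alone should need. After I lifted off, it stayed down. The scene and wrist cameras both show its top sloping about 3–4 mm down towards the tip, so the fold is about 1.6 rad. I felt very little resistance through the middle of the fold, less than the cam forces given in the task.
- **Other things on the counter:** I never came near them. The scene camera puts the calculator, pen cup and paper roll within about 4 mm of where they started. Some last network reports are clearly wrong: the top camera's for the paper roll and the scene camera's for the notebook. The top camera's for the notebook is also about 6 cm off the first. My last picture shows the roll, and the notebook's near corner, where they were.

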